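Clamp a copper tube in the yoke vice

ROBOT

A 6-joint arm with a two-finger parallel gripper is mounted at the origin on a cart in front of the work surface, level with it; the furniture and walls round the work are solid. World frame = base frame: x ahead of the robot, y to its left, z up, the work surface at z = 0. Lengths are in m, angles in rad, forces in N, time in s.
With the tool pointing down it reaches from about 0.25 to 0.775 m from the base axis. Payload 4 kg.
Tool frame: the origin (TCP) lies at the very end of the fingers, on their centre line; the grasp point (between the pads) lies 19 mm behind it; z points along the fingers, y is the line along which they close (so a half turn about z gives the same grasp; the last joint's range is limited). The gripper opens to 94 mm and grips with 3 to 60 N. Pads are 16 mm wide; open, the fingers measure 119 mm over their backs; the gripper's body (75 mm by 177 mm) begins 78 mm behind the grasp point.
Start: joints at [-1.428, 0.087, 1.371, -0, 1.684, -0.103], TCP at [0.134, -0.533, 0.206] pointing down, gripper open.
Joint ranges: [-3.1, 3.1], [-0.76, 2.03], [0.27, 2.55], [-1.08, 4.22], [0.17, 2.65], [-2.57, 2.57]. Speed limits (rad/s): [2.79, 2.79, 3.14, 3.14, 3.14, 3.14].

INTERFACE

Orientations are given as a unit quaternion [x, y, z, w].
In Python, from bench import get_state, camera, finish_job gives the robot as it stands.
- The arm moves only by the tool step_arm, never from a script. Its argument "increments" is a list of rows, each a list of 4 numbers: the shift along the world's x, y, z in units of 0.08 m (1.0 is 0.08 m), then the turn about the world's z in units of 2 rad (1.0 is 2 rad). A call has 1 to 20 rows; each row is the pose to reach, as a shift and turn from the pose commanded when the call began; what a row does not reach only later rows make up. A row lasts 1/12 s, in which the tool goes at most 41.7 mm and 7.16 degrees, less where a joint would pass 70% of its speed; a pose out of reach is approached as far as the arm can. A call with a number of a shift or a turn outside -1 to 1 is refused whole. A call with a gripper value outside its range is refused whole. "jaw" is the gripper command: -1 is fully open, 1 is shut, values between are in proportion, set as the call begins (left out, the last holds). The fingers move at their own pace and stop on an object; "squeeze" is the grip in N (left out, the last holds). Time passes only in rows, so rows that repeat a pose let the fingers close. It gives the time, the measured TCP pose, the force, the opening and the grip force at its end, in the units of the state.
- get_state(): the state, without advancing time (a new reading comes with each control period).
- camera(name): name is "scene" or "top"; returns a dict with "frame" (420x560x3 uint8, blue, green, red), "fx", "fy", "cx", "cy" (pixels), "k1" (the pictures are not rectified: a ray, as slopes to the right and down, at radius r is drawn at 1 + k1 r^2 times it, then the intrinsics apply), "rvec" (rotation vector, rad) and "tvec" (3), from world to camera coordinates, as OpenCV has them. Camera axes: x right, y down, z forward; pixel columns grow to the right and rows downward; lengths in m; the calibration is good to about 2 mm. A picture is of the moment at which its call begins. There is no depth.
- finish_job(): hands the job in; it is judged then, once.
The state is a dict: "time": time; "joint_positions": joint angles; "dq": joint speeds; "effort": joint torques, N m; "ee_pos": TCP position; "tool_rot": TCP orientation; "contact_force": force on the tool from outside, world axes, zero at the start; "ft_torque": the same for the moment, N m; "opening": finger opening in m; "grasp_force": force on a finger pad.
Only numpy, scipy, OpenCV 4.12 (cv2) and the standard library are available. Lean on these libraries where they do the work, as an engineer would, in place of code of your own. Each camera call takes 0.05 s, during which the arm holds its last target. There are 200 camera calls.

TASK

Feed the copper tube endwise through the small yoke vice so that it lies in the lower V jaw with about as much sticking out on either side, and let go of it. Then wind the vice's T-bar down, clockwise seen from above, a half turn or so at a time on whichever end comes round, until the jaw grips the tube hand-tight and it can no longer slip; it is thin-walled, so feel for the bite and do not crush it. Leave the vice with the tube clamped in it, and do not disturb the mug, the grease tub or the tape measure.

Things in the scene. Friction and masses are not known exactly. Their poses are not given: they have to be found in the camera images.
- tube: bare copper tube, 22 mm outside diameter, 1.3 mm wall, 260 mm long, about 0.15 kg; starts lying on the bench. Origin on its axis at mid length; its own y axis runs along the tube (both ends are alike; it may be rolled about that axis).
- vice: enamelled cast-iron yoke pipe vice fixed to the bench; it stands elsewhere each time. Origin on the bench under the screw axis, z up, y along a clamped tube, x across. Foot with ears 170 x 64 mm. Legs at x = -50 to -32 and 32 to 50 mm, 34 mm deep along y, 64 mm apart; bridge 134 mm high with a round boss, 38 mm diameter, top at 142 mm. The tube goes through along y, from either side.
- vice_seat (a point): where the axis of the tube runs when it lies in the lower jaw (a 90-degree V groove, 50 mm long along y, edges 48 mm above the bench), at the middle of the vice, 50 mm above the bench; axes as vice. Feed the tube in along y, its axis 3 to 8 mm above this point, and lower it.
- vice_jaw: sliding upper jaw, 50 mm wide (x), 44 mm long (y), with a shallow V below; origin at the V's apex, z up. It touches a seated tube with its origin 11 mm above the tube's axis and starts 12 to 16 mm higher. It sinks 14 mm per turn of the T-bar clockwise from above. After touching, the grip rises about 300 N per rad: under 60 N the tube slips, over 200 N it is crushed, hand-tight is 120 N.
- tbar_hub (a point): centre of the T-bar on the vertical screw axis, 180 to 184 mm above the bench at the start and about 167 mm when the tube is gripped (it sinks with the jaw). Its x axis points to end A. The hub is 27 mm in diameter and 26 mm high; nothing stands above it.
- tbar_end_a (a point): centre of the steel ball (18 mm diameter) at end A of the T-bar, 62 mm from the screw axis. The bar is a level steel rod, 12 mm diameter, free to be taken or pushed 15 to 51 mm from the axis. At the start it stands across the tube to within about 0.9 rad.
- tbar_end_b (a point): the same ball at end B, opposite end A. The screw takes 0.36 N m when it runs free (7.2 N across the bar at 50 mm from the axis); every 100 N of grip on the tube adds 0.22 N m (4.5 N at 50 mm). Let go, the screw holds up to about 160 N of grip by its own friction; tighter, it eases back to that.
- mug: orange-red mug, 84 mm wide, 102 mm high, standing on the bench just behind the vice; origin under its centre. To be left alone.
- tape_measure: tape measure, 75 mm long, 62 mm high, on the bench at the left; origin under its centre. To be left alone.
- tub: dark round grease tub with a red lid, 81 mm diameter, 72 mm high, standing on the bench behind the vice, to its left; origin under its centre. To be left alone.

How it is judged:
By the outcome, as a careful person would: the job done as asked, in the order asked, and still so for the second after the job is handed in, with the robot touching nothing.
It also fails if it takes over 70 s, if anything falls off the work surface, if the arm or the gripper's body presses on something with over 40 N, if the wrist force passes 120 N, or if a joint passes its speed limit or range.

## Working session

There is one attempt and no reset: what is moved stays moved. The work goes in short steps, Python scripts to look and compute and a tool call to move; the robot and the scene stay as the last step left them, time stands still between calls to the robot, and variables do not carry over. Pictures are saved under pics/ and viewed, at most 10 in all, crops included, and the job is handed in when it is done.

Besides the shell and the picture viewer there is one more tool, called after "Request:" in YAML: its name, and indented under it one key for each argument. step_arm: Moves the arm, as the interface text tells. Shifts and turns lie within -1 to 1; 1 stands for 0.08 m of shift or 2 rad of turn. Its arguments: {"type":"object","properties":{"increments":{"type":"array"},"jaw":{"type":"number"},"squeeze":{"type":"number"}},"required":["increments"]}

```bash
mkdir -p pics; ls; python3 - <<'E'
from bench import *
import cv2,pickle
for n in("scene","top"):
    c=camera(n);cv2.imwrite(f"pics/{n}0.png",cv2.resize(c["frame"],(800,600)));pickle.dump(c,open(n+"0.pkl","wb"))
    print({k:v for k,v in c.items() if k!="frame"})
print(get_state())
E
```

```text
pics
{'fx': 436.1857464978503, 'fy': 436.1857464978503, 'cx': 279.3566491321626, 'cy': 203.4264812861314, 'k1': -0.07664070625288742, 'rvec': array([ 1.31301169, -2.32919608,  0.84168945]), 'tvec': array([0.27674231, 0.46293919, 1.15055107])}
{'fx': 517.6114952805954, 'fy': 517.6114952805954, 'cx': 278.34226466495886, 'cy': 208.08756453068767, 'k1': -0.03727203692033178, 'rvec': array([ 1.65481199, -2.18243248,  0.61759362]), 'tvec': array([0.13879594, 0.52745418, 1.56968329])}
{'time': 0.1, 'joint_positions': array([-1.42808944e+00,  8.78677942e-02,  1.37207589e+00, -5.50615799e-06,
        1.68358905e+00, -1.03107193e-01]), 'dq': array([-0.00022899, -0.00120593, -0.00141317,  0.002266  , -0.00012295,
        0.00181001]), 'effort': array([ 1.69437182e-03, -3.41252697e+01, -3.03302693e+01,  7.20227603e-02,
        3.04885267e-02, -8.76142371e-05]), 'ee_pos': array([ 0.13376097, -0.53298807,  0.2044423 ]), 'tool_rot': array([ 9.92456004e-01,  1.22597470e-01, -2.19406937e-05, -9.69793488e-04]), 'contact_force': array([0.18381902, 0.71759574, 0.36303333]), 'ft_torque': array([ 0.01438232,  0.00098046, -0.00110291]), 'grasp_force': 0.0, 'opening': 0.09390775796414866}
```

View pics/scene0.png

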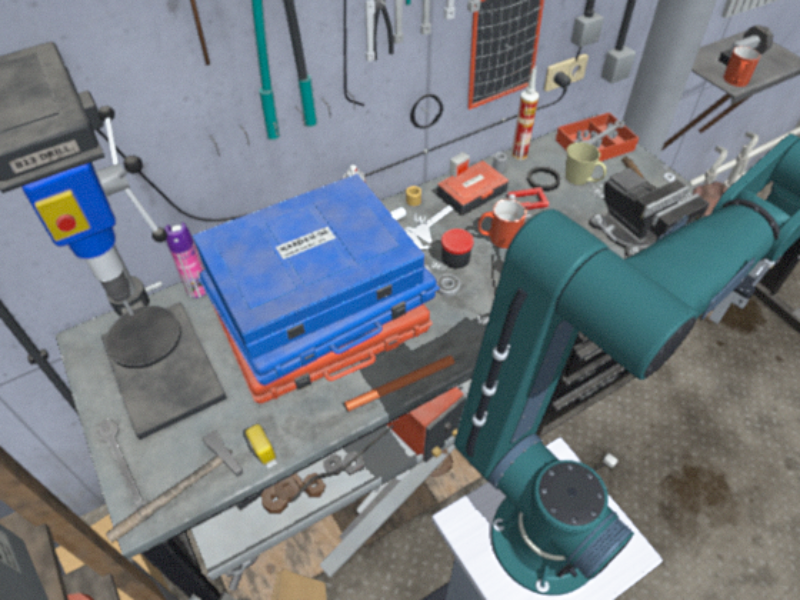

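View pics/top0.png

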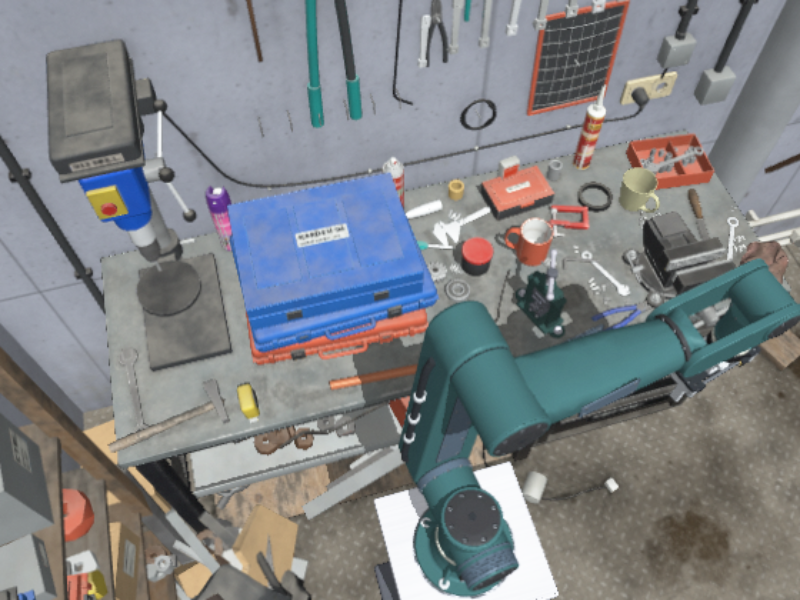

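Scene: the tube runs from (347,405) to (453,360), and the arm hides the vice. Top: vice at about (541,300) with its T-bar near (552,265), tube from (330,384) to past (415,372), tub at (477,255), mug at (533,240).

```bash
cat >h.py <<'E'
import numpy as np,cv2,pickle
from bench import *
S=800/560
def cam(n,save=None,crop=None,z=3):
    c=camera(n); pickle.dump(c,open(f"{n}.pkl","wb")); return c
def K(c): return np.array([[c["fx"],0,c["cx"]],[0,c["fy"],c["cy"]],[0,0,1]])
def D(c): return np.array([c["k1"],0,0,0])
def ray(c,uv):
    p=cv2.undistortPoints(np.array([[uv]],float),K(c),D(c),None,None,None)[0,0] if False else cv2.undistortPoints(np.array([[uv]],float),K(c),D(c))[0,0]
    R=cv2.Rodrigues(c["rvec"])[0]; return -R.T@c["tvec"],R.T@np.array([p[0],p[1],1])
def onz(c,uv,z):
    o,d=ray(c,uv); return o+d*(z-o[2])/d[2]
def proj(c,P): return cv2.projectPoints(np.array(P,float).reshape(-1,1,3),c["rvec"],c["tvec"],K(c),D(c))[0][:,0]
def crop(c,u0,v0,u1,v1,name):
    f=c["frame"][v0:v1,u0:u1]; s=min(800/f.shape[1],600/f.shape[0]); cv2.imwrite(f"pics/{name}.png",cv2.resize(f,None,fx=s,fy=s,interpolation=cv2.INTER_CUBIC)); print(name,u0,v0,"scale",s)
def tri(c1,u1,c2,u2):
    A=np.zeros((3,3));b=np.zeros(3);r=[]
    for c,u in((c1,u1),(c2,u2)):
        o,d=ray(c,u);d/=np.linalg.norm(d);P=np.eye(3)-np.outer(d,d);A+=P;b+=P@o;r.append((P,o))
    x=np.linalg.solve(A,b);return x,[np.linalg.norm(P@(x-o)) for P,o in r]
E
python3 - <<'E'
from h import *
s=pickle.load(open("scene0.pkl","rb"));t=pickle.load(open("top0.pkl","rb"))
np.set_printoptions(precision=3,suppress=True)
for c in (s,t): print("cam",ray(c,(280,210))[0])
for p in((347,405),(453,360)): print("tube s",onz(s,np.array(p)/S,.011))
for p in((330,384),(413,372)): print("tube t",onz(t,np.array(p)/S,.011))
for p,z in(((541,315),0),((552,262),.18),((477,243),.072),((533,228),.102),((250,385),.06)): print(p,onz(t,np.array(p)/S,z))
crop(t,330,140,430,250,"t_v0")
E
```

```text
cam [-0.185  0.431  1.181]
cam [-0.326  0.231  1.613]
tube s [0.438 0.188 0.011]
tube s [ 0.416 -0.069  0.011]
tube t [0.438 0.189 0.011]
tube t [ 0.415 -0.01   0.011]
(541, 315) [ 0.486 -0.368  0.   ]
(552, 262) [ 0.523 -0.379  0.18 ]
(477, 243) [ 0.694 -0.262  0.072]
(533, 228) [ 0.681 -0.405  0.102]
(250, 385) [0.462 0.368 0.06 ]
t_v0 330 140 scale 5.454545454545454
```

View pics/t_v0.png

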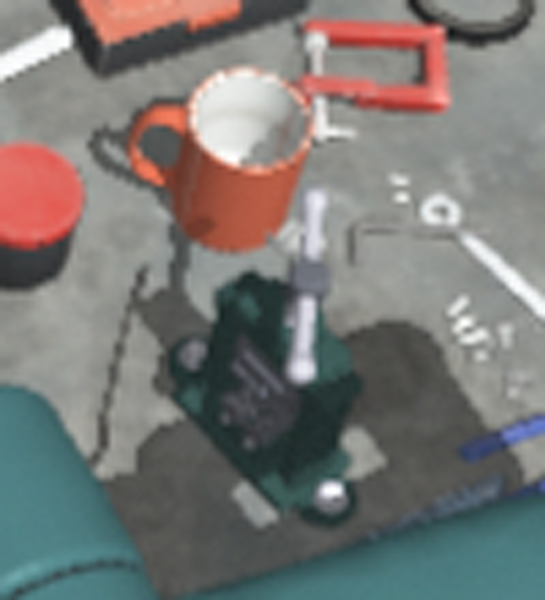

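The crop shows the vice: T-bar balls at (317,198) and (301,370), hub at (310,278), ear bolts at (192,352) and (332,495). The mug is just behind.

```bash
python3 - <<'E'
from h import *
t=pickle.load(open("top0.pkl","rb"))
np.set_printoptions(precision=4,suppress=True)
f=lambda x,y:np.array([330+x/5.4545-.5+.5/5.45,140+y/5.4545-.5+.5/5.45])
for z in (.012,.016): 
  a,b=onz(t,f(192,352),z),onz(t,f(332,495),z);print("bolts",a,b,(a+b)/2,np.linalg.norm(a-b),np.arctan2(*(b-a)[1::-1]))
a,b=onz(t,f(317,198),.182),onz(t,f(301,370),.182)
print("balls",a,b,(a+b)/2,np.linalg.norm(a-b),np.arctan2(*(b-a)[1::-1]))
print("hub",onz(t,f(310,270),.195))
s=get_state();print(s["ee_pos"])
E
```

```text
bolts [ 0.5584 -0.3401  0.012 ] [ 0.4306 -0.389   0.012 ] [ 0.4945 -0.3646  0.012 ] 0.13687272875390824 -2.775799626078847
bolts [ 0.5562 -0.3387  0.016 ] [ 0.4287 -0.3875  0.016 ] [ 0.4925 -0.3631  0.016 ] 0.1365307433261971 -2.775799626078847
balls [ 0.5494 -0.3942  0.182 ] [ 0.4349 -0.3377  0.182 ] [ 0.4922 -0.366   0.182 ] 0.12769477002193783 2.6832788254642264
hub [ 0.493  -0.3644  0.195 ]
[ 0.1338 -0.533   0.2044]
```

```bash
python3 - <<'E'
from h import *
s=pickle.load(open("scene0.pkl","rb"));t=pickle.load(open("top0.pkl","rb"))
np.set_printoptions(precision=3,suppress=True)
g=lambda p:np.array(p)/S
for n,a,b in(("blue lid right-front",(436,290),(436,298)),("blue base left-front",(262,382),(252,346)),("red bottom left",(260,400),(253,360)),("red right",(430,322),(426,335)),("blue top left",(250,330),(247,312)),("blue top right",(422,262),(410,263))):
  print(n,*tri(s,g(a),t,g(b)))
E
```

```text
blue lid right-front [ 0.55  -0.106  0.096] [np.float64(0.000704865506999119), np.float64(0.0007048655069994081)]
blue base left-front [0.504 0.337 0.146] [np.float64(0.007834945978509067), np.float64(0.007834945978509339)]
red bottom left [0.518 0.348 0.062] [np.float64(0.004668208585077085), np.float64(0.004668208585077134)]
red right [ 0.479 -0.054  0.08 ] [np.float64(0.010017204047801773), np.float64(0.010017204047801922)]
blue top left [0.505 0.325 0.299] [np.float64(0.0009258588065988091), np.float64(0.0009258588065987185)]
blue top right [ 0.545 -0.047  0.248] [np.float64(0.01853216898126003), np.float64(0.01853216898125985)]
```

Request:
step_arm:
  increments:
    - [0.17, 0.29, 0, 0.03]
    - [0.34, 0.58, 0, 0.06]
    - [0.507, 0.866, 0, 0.0885]
    - [0.507, 0.866, 0, 0.0885]

```text
time: 0.43
ee_pos: [0.1762, -0.4609, 0.2054]
tool_rot: [0.977, 0.212, 0.001, -0.001]
contact_force: [0.3, -0.5, 1.3]
opening: 0.0938
grasp_force: 0.0
```

Request:
step_arm:
  increments:
    - [0.17, 0.29, 0, 0.03]
    - [0.34, 0.58, 0, 0.06]
    - [0.507, 0.866, 0, 0.0885]

```text
time: 0.68
ee_pos: [0.215, -0.3942, 0.2049]
tool_rot: [0.955, 0.296, -0.0, -0.0]
contact_force: [-0.6, -1.0, -0.4]
opening: 0.0942
grasp_force: 0.0
```

Request:
step_arm:
  increments:
    - [0.17, 0.29, 0, 0.03]
    - [0.34, 0.58, 0, 0.06]
    - [0.507, 0.866, 0, 0.0885]

```text
time: 0.93
ee_pos: [0.2557, -0.3248, 0.2051]
tool_rot: [0.925, 0.38, -0.0, -0.0]
contact_force: [0.4, -0.1, 0.3]
opening: 0.0937
grasp_force: 0.0
```

Request:
step_arm:
  increments:
    - [0.17, 0.29, 0, 0.03]
    - [0.34, 0.58, 0, 0.06]
    - [0.507, 0.866, 0, 0.0885]

```text
time: 1.18
ee_pos: [0.2963, -0.2555, 0.2052]
tool_rot: [0.888, 0.46, -0.0, -0.0]
contact_force: [0.1, -0.2, 0.1]
opening: 0.0939
grasp_force: 0.0
```

Request:
step_arm:
  increments:
    - [0.17, 0.29, 0, 0.03]
    - [0.34, 0.58, 0, 0.06]
    - [0.507, 0.866, 0, 0.0885]

```text
time: 1.43
ee_pos: [0.337, -0.1862, 0.2053]
tool_rot: [0.844, 0.537, -0.0, 0.0]
contact_force: [0.3, 0.4, 0.2]
opening: 0.0935
grasp_force: 0.0
```

Request:
step_arm:
  increments:
    - [0.17, 0.29, 0, 0.03]
    - [0.34, 0.58, 0, 0.06]
    - [0.507, 0.866, 0, 0.0885]

```text
time: 1.68
ee_pos: [0.3777, -0.1169, 0.2053]
tool_rot: [0.793, 0.609, -0.0, 0.0]
contact_force: [0.5, -0.3, 0.8]
opening: 0.094
grasp_force: 0.0
```

Request:
step_arm:
  increments:
    - [0.17, 0.29, 0, 0.03]
    - [0.34, 0.58, 0, 0.06]
    - [0.507, 0.866, 0, 0.0885]
    - [0.507, 0.866, 0, 0.0885]
    - [0.507, 0.866, 0, 0.0885]
  jaw: -0.2

```text
time: 2.1
ee_pos: [0.4179, -0.0481, 0.205]
tool_rot: [0.736, 0.677, -0.001, -0.0]
contact_force: [-0.5, -0.0, -0.6]
opening: 0.0641
grasp_force: 0.0
```

```bash
python3 - <<'E'
from h import *
c=cam("scene");t=cam("top")
a=cv2.resize(c["frame"][130:290,230:390],(400,400),interpolation=cv2.INTER_CUBIC)
b=cv2.resize(t["frame"][150:250,320:420],(400,400),interpolation=cv2.INTER_CUBIC)
d=cv2.resize(t["frame"][180:280,220:420],(800,400))[:200]
cv2.imwrite("pics/m1.png",np.vstack([np.hstack([a,b]),d]))
E
```

```text
(no output)
```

View pics/m1.png

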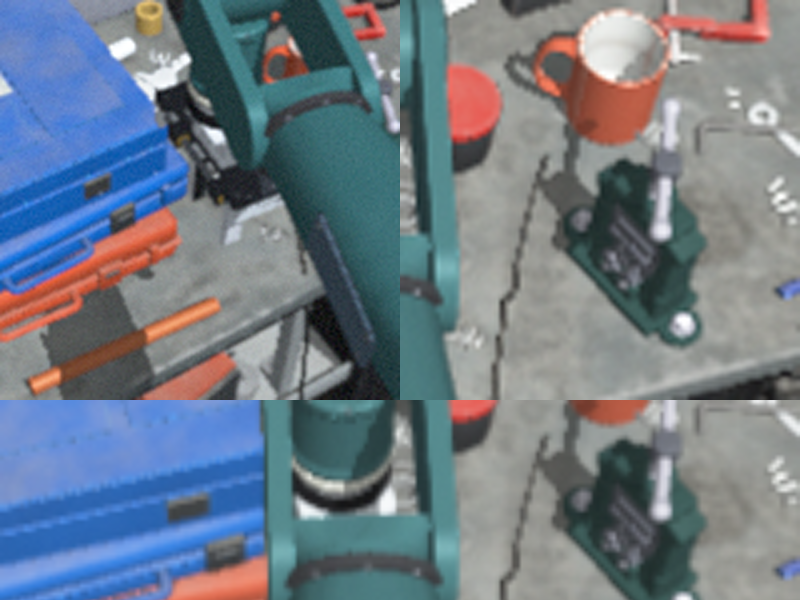

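The crop shows the whole tube: left end at orig (244,284), right end at (316,252). The vice is clear, with bolts at (580,218) and (683,323) and balls at (671,108) and (661,228).

```bash
python3 - <<'E'
from h import *
np.set_printoptions(precision=4,suppress=True)
c=pickle.load(open("scene.pkl","rb"));t=pickle.load(open("top.pkl","rb"))
g=lambda x,y:(320+(x-400)/4-.4,150+y/4-.4)
f=lambda x,y:(230+x/2.5-.3,130+y/2.5-.3)
a,b=onz(c,f(33,385),.011),onz(c,f(218,305),.011);print(a,b,(a+b)/2,np.linalg.norm(a-b),np.arctan2(*(a-b)[1::-1]))
print(onz(t,g(580,218),.014),onz(t,g(683,323),.014))
a,b=onz(t,g(671,108),.182),onz(t,g(661,228),.182);print(a,b,(a+b)/2,np.arctan2(*(b-a)[1::-1]))
print("tcp px",(proj(c,[[.418,-.048,.205]])-[230,130])*2.5)
E
```

```text
[0.4374 0.1884 0.011 ] [ 0.4171 -0.069   0.011 ] [0.4273 0.0597 0.011 ] 0.258227610727467 1.4921464358674899
[ 0.5576 -0.3387  0.014 ] [ 0.4298 -0.3879  0.014 ]
[ 0.547  -0.3919  0.182 ] [ 0.4378 -0.3391  0.182 ] [ 0.4924 -0.3655  0.182 ] 2.691264824848776
tcp px [[212.4786 217.0595]]
```

Request:
step_arm:
  increments:
    - [0, 0, -0.33, 0]
    - [0, 0, -0.66, 0]
    - [0, 0, -1, 0]

```text
time: 2.45
ee_pos: [0.4179, -0.0501, 0.1253]
tool_rot: [0.738, 0.675, 0.0, 0.001]
contact_force: [0.7, 0.4, 0.8]
opening: 0.0563
grasp_force: 0.0
```

Request:
step_arm:
  increments:
    - [0, 0, -0.33, 0]
    - [0, 0, -0.66, 0]
    - [0, 0, -1, 0]
    - [0, 0, -1, 0]

```text
time: 2.78
ee_pos: [0.4128, -0.0488, 0.0401]
tool_rot: [0.738, 0.675, -0.003, -0.005]
contact_force: [-1.3, 0.4, -0.9]
opening: 0.0564
grasp_force: 0.0
```

Request:
step_arm:
  increments:
    - [0, 0, -0.1, 0]
    - [0, 0, -0.25, 0]
    - [0, 0, -0.25, 0]

```text
time: 3.03
ee_pos: [0.4175, -0.0492, 0.0254]
tool_rot: [0.737, 0.676, -0.0, -0.0]
contact_force: [-0.2, 1.1, -0.2]
opening: 0.0563
grasp_force: 0.0
```

Request:
step_arm:
  increments:
    - [0.012, 0, -0.13, 0]
    - [0.012, 0, -0.27, 0]
    - [0.012, 0, -0.27, 0]
    - [0.012, 0, -0.27, 0]

```text
time: 3.37
ee_pos: [0.4189, -0.0487, 0.0042]
tool_rot: [0.737, 0.676, 0.0, 0.0]
contact_force: [0.3, 0.2, -0.7]
opening: 0.0563
grasp_force: 0.0
```

Request:
step_arm:
  increments:
    - [0, 0, 0, 0]
    - [0, 0, 0, 0]
    - [0, 0, 0, 0]
    - [0, 0, 0, 0]
    - [0, 0, 0, 0]
    - [0, 0, 0, 0]
  jaw: 1
  squeeze: 55

```text
time: 3.87
ee_pos: [0.419, -0.0486, 0.0042]
tool_rot: [0.737, 0.676, 0.0, 0.0]
contact_force: [0.0, 0.5, 1.3]
opening: 0.0207
grasp_force: 55.0
```

Request:
step_arm:
  increments:
    - [0, 0, 0.2, 0]
    - [0, 0, 0.4, 0]
    - [0, 0, 0.6, 0]
    - [0, 0, 0.8, 0]
    - [0, 0, 1, 0]
    - [0, 0, 1, 0]
    - [0, 0, 1, 0]

```text
time: 4.45
ee_pos: [0.4191, -0.0487, 0.0842]
tool_rot: [0.737, 0.676, 0.0, 0.001]
contact_force: [-0.9, 0.6, -1.1]
opening: 0.0204
grasp_force: 55.0
```

```bash
python3 - <<'E'
from h import *
s=get_state();print(s["ft_torque"],s["contact_force"],s["opening"],s["ee_pos"],s["tool_rot"])
c=cam("scene")
crop(c,210,130,370,290,"tl")
E
```

```text
[-0.18874868 -0.0691128   0.04348599] [-0.91385102  0.55750721 -1.07300636] 0.02044419453544233 [ 0.41910592 -0.04872015  0.0841974 ] [7.36829829e-01 6.76077776e-01 3.19886865e-04 7.35900461e-04]
tl 210 130 scale 3.75
```

View pics/tl.png

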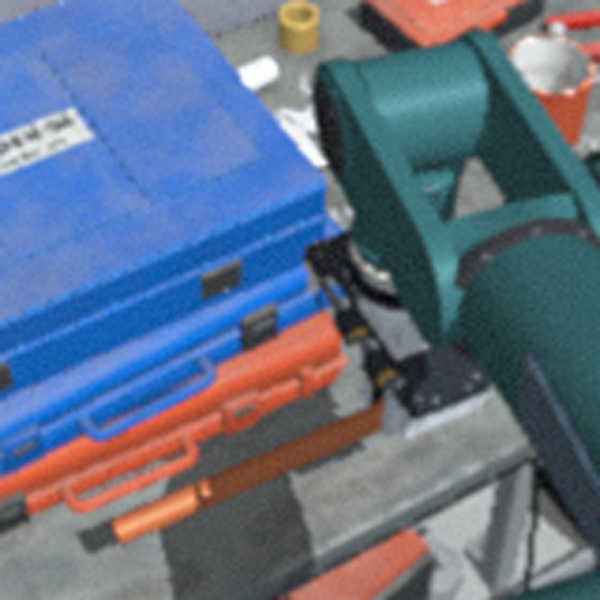

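The lifted tube's left end is at crop (115,530) and its right part enters the fingers at (380,405). I'll check droop next.

```bash
python3 - <<'E'
from h import *
np.set_printoptions(precision=4,suppress=True)
c=pickle.load(open("scene.pkl","rb"))
for d in (0,.05,.1,.15,.2,.3):
    L=.238; P=[[.4188+L*np.cos(d)*.082,-.0487+L*np.cos(d)*.9966,.091-L*np.sin(d)]]
    print(d,(proj(c,P)-[210,130])*3.75+1.4)
E
```

```text
0 [[117.1163 525.4744]]
0.05 [[118.5624 533.3074]]
0.1 [[120.6816 540.7129]]
0.15 [[123.4532 547.6799]]
0.2 [[126.8553 554.1993]]
0.3 [[135.4576 565.868 ]]
```

Request:
step_arm:
  increments:
    - [-0.02, -0.1, 0.1, 0]
    - [-0.07, -0.3, 0.22, 0]
    - [-0.12, -0.5, 0.34, 0]
    - [-0.17, -0.72, 0.46, 0]
    - [-0.216, -0.94, 0.58, 0]

```text
time: 4.92
ee_pos: [0.4003, -0.1246, 0.1298]
tool_rot: [0.737, 0.676, -0.001, -0.001]
contact_force: [0.7, 0.3, -1.9]
opening: 0.0208
grasp_force: 55.0
```

Request:
step_arm:
  increments:
    - [-0.04, -0.19, 0.12, 0]
    - [-0.085, -0.375, 0.23, 0]
    - [-0.13, -0.56, 0.35, 0]
    - [-0.17, -0.75, 0.465, 0]
    - [-0.216, -0.94, 0.58, 0]

```text
time: 5.33
ee_pos: [0.3832, -0.1999, 0.1762]
tool_rot: [0.737, 0.676, -0.0, -0.001]
contact_force: [0.7, 0.8, -1.4]
opening: 0.0211
grasp_force: 55.0
```

Request:
step_arm:
  increments:
    - [-0.04, -0.19, 0.12, 0]
    - [-0.085, -0.375, 0.23, 0]
    - [-0.13, -0.56, 0.35, 0]
    - [-0.17, -0.75, 0.465, 0]
    - [-0.216, -0.94, 0.58, 0]

```text
time: 5.75
ee_pos: [0.3659, -0.2751, 0.2226]
tool_rot: [0.737, 0.676, -0.0, -0.001]
contact_force: [-0.3, 0.5, -1.7]
opening: 0.0209
grasp_force: 55.0
```

Request:
step_arm:
  increments:
    - [-0.04, -0.19, 0.12, 0]
    - [-0.085, -0.375, 0.23, 0]
    - [-0.13, -0.56, 0.35, 0]
    - [-0.17, -0.75, 0.465, 0]
    - [-0.216, -0.94, 0.58, 0]
    - [-0.216, -0.94, 0.58, 0]
    - [-0.216, -0.94, 0.58, 0]

```text
time: 6.33
ee_pos: [0.349, -0.3499, 0.2688]
tool_rot: [0.737, 0.675, 0.0, -0.001]
contact_force: [-1.1, 0.3, -1.7]
opening: 0.0206
grasp_force: 55.0
```

Request:
step_arm:
  increments:
    - [0, 0, 0, -0.02]
    - [0, 0, 0, -0.05]
    - [0, 0, 0, -0.09]
    - [0, 0, 0, -0.13]
    - [0, 0, 0, -0.17]
    - [0, 0, 0, -0.21]
    - [0, 0, 0, -0.25]
    - [0, 0, 0, -0.29]
    - [0, 0, 0, -0.33]
    - [0, 0, 0, -0.37]
    - [0, 0, 0, -0.41]
    - [0, 0, 0, -0.45]
    - [0, 0, 0, -0.49]
    - [0, 0, 0, -0.53]
    - [0, 0, 0, -0.57]
    - [0, 0, 0, -0.61]
    - [0, 0, 0, -0.64]
    - [0, 0, 0, -0.66]
    - [0, 0, 0, -0.67]
    - [0, 0, 0, -0.67]

```text
time: 8.0
ee_pos: [0.3494, -0.3483, 0.2685]
tool_rot: [0.997, 0.073, -0.001, -0.001]
contact_force: [0.1, 0.6, -1.3]
opening: 0.0207
grasp_force: 55.0
```

Request:
step_arm:
  increments:
    - [0.01, 0.05, 0, -0.02]
    - [0.03, 0.17, 0, -0.05]
    - [0.06, 0.32, 0, -0.08]
    - [0.09, 0.47, 0, -0.11]
    - [0.12, 0.62, 0, -0.14]
    - [0.142, 0.753, 0, -0.169]

```text
time: 8.5
ee_pos: [0.3609, -0.2878, 0.2689]
tool_rot: [0.995, -0.097, -0.0, -0.001]
contact_force: [-0.0, -0.4, -1.7]
opening: 0.021
grasp_force: 55.0
```

Request:
step_arm:
  increments:
    - [0.025, 0.13, 0, -0.03]
    - [0.05, 0.26, 0, -0.06]
    - [0.075, 0.39, 0, -0.085]
    - [0.1, 0.51, 0, -0.11]
    - [0.12, 0.63, 0, -0.14]
    - [0.142, 0.753, 0, -0.169]

```text
time: 9.0
ee_pos: [0.3721, -0.2277, 0.269]
tool_rot: [0.965, -0.263, -0.001, -0.0]
contact_force: [0.1, 0.9, -1.2]
opening: 0.0204
grasp_force: 55.0
```

Request:
step_arm:
  increments:
    - [0.025, 0.13, 0, -0.03]
    - [0.05, 0.26, 0, -0.06]
    - [0.075, 0.39, 0, -0.085]
    - [0.1, 0.51, 0, -0.11]
    - [0.12, 0.63, 0, -0.14]
    - [0.142, 0.753, 0, -0.169]

```text
time: 9.5
ee_pos: [0.3834, -0.1675, 0.269]
tool_rot: [0.907, -0.422, -0.001, -0.0]
contact_force: [-0.7, -0.3, -1.8]
opening: 0.0208
grasp_force: 55.0
```

Request:
step_arm:
  increments:
    - [0.025, 0.13, 0, -0.03]
    - [0.05, 0.26, 0, -0.06]
    - [0.075, 0.39, 0, -0.085]
    - [0.1, 0.51, 0, -0.11]
    - [0.12, 0.63, 0, -0.14]
    - [0.142, 0.753, 0, -0.168]
    - [0.142, 0.753, 0, -0.168]
    - [0.142, 0.753, 0, -0.168]

```text
time: 10.17
ee_pos: [0.3948, -0.1079, 0.2692]
tool_rot: [0.825, -0.565, -0.0, 0.0]
contact_force: [-1.0, 0.6, -1.0]
opening: 0.0207
grasp_force: 55.0
```

Request:
step_arm:
  increments:
    - [0, 0, -0.15, 0]
    - [0, 0, -0.4, 0]
    - [0, 0, -0.65, 0]
    - [0, 0, -0.9, 0]
    - [0, 0, -1, 0]
    - [0, 0, -1, 0]

```text
time: 10.67
ee_pos: [0.3932, -0.108, 0.1863]
tool_rot: [0.824, -0.567, -0.003, 0.001]
contact_force: [-0.0, 0.1, -1.2]
opening: 0.021
grasp_force: 55.0
```

Request:
step_arm:
  increments:
    - [0, 0, -0.15, 0]
    - [0, 0, -0.4, 0]
    - [0, 0, -0.65, 0]
    - [0, 0, -0.8, 0]
    - [0, 0, -0.9, 0]
    - [0, 0, -0.9, 0]
    - [0, 0, -0.9, 0]

```text
time: 11.25
ee_pos: [0.3954, -0.1086, 0.118]
tool_rot: [0.824, -0.567, 0.0, -0.0]
contact_force: [0.5, -0.7, -1.0]
opening: 0.0208
grasp_force: 55.0
```

```bash
python3 - <<'E'
from h import *
s=get_state();print(s["joint_positions"],s["ft_torque"],s["ee_pos"],s["tool_rot"])
c=cam("scene");t=cam("top")
a=cv2.resize(c["frame"][130:290,250:410],(400,400),interpolation=cv2.INTER_CUBIC)
b=cv2.resize(t["frame"][150:270,290:410],(400,400),interpolation=cv2.INTER_CUBIC)
cv2.imwrite("pics/m2.png",np.hstack([a,b]))
E
```

```text
[-4.06454981e-01 -1.98788195e-01  1.81663072e+00 -7.99815526e-05
  1.52289972e+00  2.36950221e+00] [0.224233   0.01216447 0.03094357] [ 0.39541721 -0.10860683  0.1180292 ] [ 8.23876847e-01 -5.66768700e-01  4.24833447e-04 -4.36791713e-05]
```

View pics/m2.png

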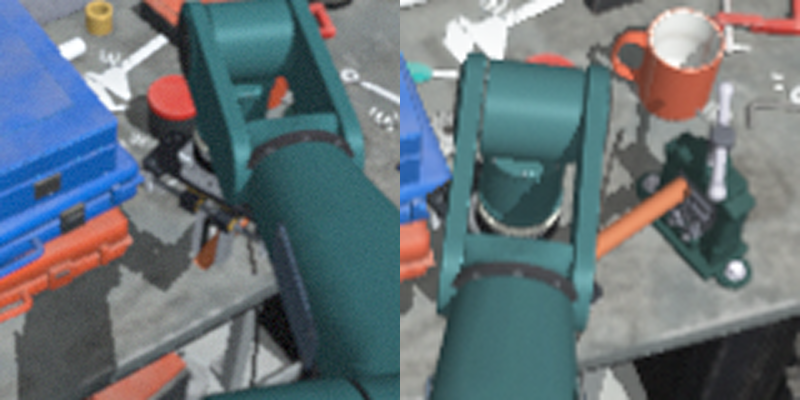

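The tube's tip is at right-panel (684,187), pointing at the vice; its left part is hidden by the wrist.

```bash
python3 - <<'E'
from h import *
np.set_printoptions(precision=4,suppress=True)
t=pickle.load(open("top.pkl","rb"))
x=np.array([.3954,-.1086,.1248]);a=2*np.arctan2(-.5668,.8239);print("dir",a)
for d in(0,.03,.06,.1):
  for L in(.238,.13):
    print(d,L,(proj(t,[x+L*np.array([np.cos(a)*np.cos(d),np.sin(a)*np.cos(d),-np.sin(d)])])-[290,150])*400/120+[401,1])
f=t["frame"][150:270,290:410];cv2.imwrite("pics/m3.png",cv2.resize(f[25:85,60:130],(700,600),interpolation=cv2.INTER_CUBIC))
E
```

```text
dir -1.2051824008806882
0 0.238 [[684.3059 186.9326]]
0 0.13 [[603.8127 241.7704]]
0.03 0.238 [[683.1375 190.6882]]
0.03 0.13 [[603.3134 243.7613]]
0.06 0.238 [[681.8225 194.5211]]
0.06 0.13 [[602.7279 245.8033]]
0.1 0.238 [[679.8454 199.7453]]
0.1 0.13 [[601.8145 248.6019]]
```

View pics/m3.png

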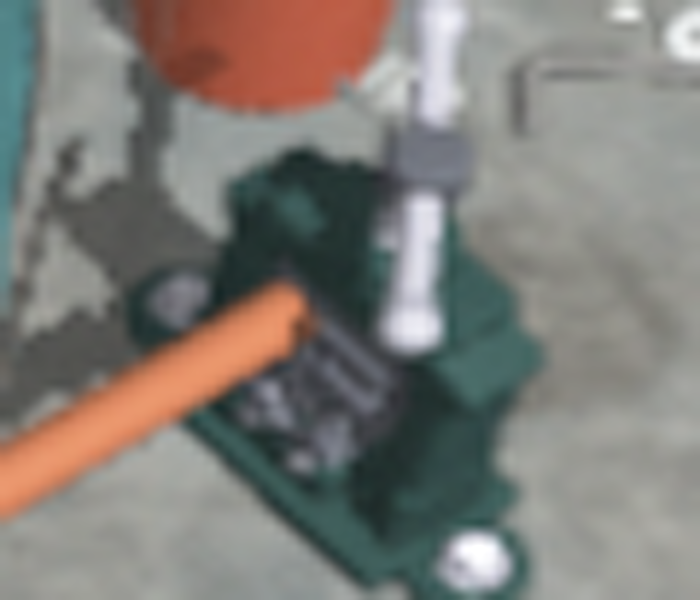

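Request:
step_arm:
  increments:
    - [0, 0, -0.2, 0]
    - [0, 0, -0.4, 0]
    - [0, 0, -0.6, 0]
    - [0, 0, -0.8, 0]
    - [0, 0, -0.86, 0]
    - [0, 0, -0.86, 0]
    - [0, 0, -0.86, 0]

```text
time: 11.93
ee_pos: [0.3958, -0.1087, 0.0498]
tool_rot: [0.824, -0.567, 0.001, -0.0]
contact_force: [-0.5, -0.4, -1.5]
opening: 0.0206
grasp_force: 55.0
```

Request:
step_arm:
  increments:
    - [0.035, -0.09, 0, 0]
    - [0.08, -0.21, 0, 0]
    - [0.13, -0.34, 0, 0]
    - [0.18, -0.47, 0, 0]
    - [0.23, -0.6, 0, 0]
    - [0.28, -0.73, 0, 0]
    - [0.33, -0.86, 0, 0]
    - [0.37, -0.966, 0, 0]
    - [0.37, -0.966, 0, 0]

```text
time: 12.68
ee_pos: [0.4256, -0.1879, 0.0491]
tool_rot: [0.823, -0.568, 0.001, 0.0]
contact_force: [0.6, -0.0, -1.1]
opening: 0.0206
grasp_force: 55.0
```

Request:
step_arm:
  increments:
    - [0.035, -0.09, 0, 0]
    - [0.08, -0.21, 0, 0]
    - [0.13, -0.34, 0, 0]
    - [0.18, -0.47, 0, 0]
    - [0.23, -0.6, 0, 0]
    - [0.28, -0.73, 0, 0]
    - [0.33, -0.86, 0, 0]
    - [0.36, -0.94, 0, 0]
    - [0.36, -0.94, 0, 0]
    - [0.36, -0.94, 0, 0]

```text
time: 13.52
ee_pos: [0.4534, -0.261, 0.0485]
tool_rot: [0.824, -0.567, -0.0, -0.0]
contact_force: [-0.4, 0.6, -1.0]
opening: 0.0208
grasp_force: 55.0
```

Request:
step_arm:
  increments:
    - [0, 0, -0.02, 0]
    - [0, 0, -0.04, 0]
    - [0, 0, -0.05, 0]
    - [0, 0, -0.05, 0]
    - [0, 0, -0.05, 0]

```text
time: 13.93
ee_pos: [0.4534, -0.2606, 0.0449]
tool_rot: [0.824, -0.567, 0.0, 0.0]
contact_force: [-1.0, -0.1, -0.5]
opening: 0.0209
grasp_force: 55.0
```

```bash
python3 - <<'E'
from h import *
s=get_state();print(s["joint_positions"],s["ft_torque"],s["contact_force"],s["ee_pos"])
E
```

```text
[-6.30089836e-01  1.16484927e-01  1.66505729e+00 -1.57781485e-04
  1.35993830e+00  2.14568418e+00] [ 0.06546673  0.07693853 -0.08073582] [-0.99585395 -0.14958403 -0.46291669] [ 0.4533834  -0.26064614  0.0448974 ]
```

Request:
step_arm:
  increments:
    - [0.006, -0.016, -0.005, 0]
    - [0.012, -0.032, -0.012, 0]
    - [0.012, -0.032, -0.02, 0]
    - [0.012, -0.032, -0.02, 0]
    - [0.012, -0.032, -0.02, 0]

```text
time: 14.35
ee_pos: [0.4543, -0.2634, 0.043]
tool_rot: [0.824, -0.567, -0.0, 0.0]
contact_force: [-2.8, 1.0, -0.4]
opening: 0.0206
grasp_force: 55.0
```

```bash
python3 - <<'E'
from h import *
s=get_state();print(s["ft_torque"],s["contact_force"],s["ee_pos"])
E
```

```text
[ 0.12766134  0.15652319 -0.1374397 ] [-2.76013098  1.01137392 -0.37487383] [ 0.45425751 -0.26340784  0.04304277]
```

Request:
step_arm:
  increments:
    - [0, 0, 0, 0]
    - [0, 0, 0, 0]
    - [0, 0, 0, 0]
    - [0, 0, 0, 0]
  jaw: 0.1

```text
time: 14.68
ee_pos: [0.4547, -0.2635, 0.0433]
tool_rot: [0.824, -0.567, 0.0, -0.0]
contact_force: [0.2, -0.3, -1.4]
opening: 0.0415
grasp_force: 0.0
```

Request:
step_arm:
  increments:
    - [0, 0, 0.2, 0]
    - [0, 0, 0.5, 0]
    - [0, 0, 0.8, 0]
    - [0, 0, 1, 0]

```text
time: 15.02
ee_pos: [0.4553, -0.2639, 0.1256]
tool_rot: [0.824, -0.567, 0.002, 0.0]
contact_force: [-0.2, 0.3, 0.2]
opening: 0.0422
grasp_force: 0.0
```

Request:
step_arm:
  increments:
    - [0, 0.2, 0.3, 0]
    - [0, 0.5, 0.6, 0]
    - [0, 0.7, 0.8, 0]
    - [0, 1, 1, 0]
    - [0, 1, 1, 0]

```text
time: 15.43
ee_pos: [0.4563, -0.1813, 0.2078]
tool_rot: [0.825, -0.565, 0.004, -0.001]
contact_force: [0.8, -0.7, 0.6]
opening: 0.0423
grasp_force: 0.0
```

```bash
python3 - <<'E'
from h import *
s=get_state();print(s["joint_positions"],s["ee_pos"])
c=cam("scene");t=cam("top")
a=cv2.resize(c["frame"][110:250,270:410],(400,400),interpolation=cv2.INTER_CUBIC)
b=cv2.resize(t["frame"][150:250,320:420],(400,400),interpolation=cv2.INTER_CUBIC)
cv2.imwrite("pics/m4.png",np.hstack([a,b]))
E
```

```text
[-4.95095132e-01 -5.15370911e-02  1.50716722e+00  1.88039753e-03
  1.67831561e+00  2.27758792e+00] [ 0.4562643  -0.1812915   0.20777969]
```

View pics/m4.png

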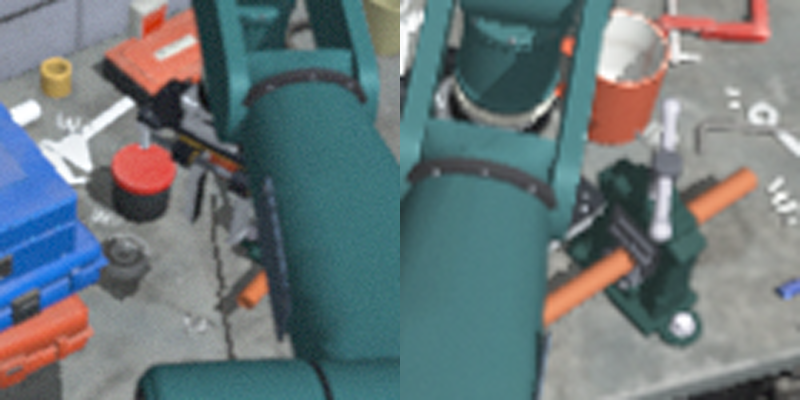

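The tube lies through the vice: far end at right-panel (753,180), near end at left-panel (247,300).

```bash
python3 - <<'E'
from h import *
np.set_printoptions(precision=4,suppress=True)
c=pickle.load(open("scene.pkl","rb"));t=pickle.load(open("top.pkl","rb"))
o=np.array([.493,-.3648,.05]);y=np.array([-.358,.934,0])
for s in(.12,.13,.14):
  print(s,(proj(c,[o+s*y])-[270,110])*400/140+.9,(proj(t,[o-s*y])-[320,150])*4+[401.5,1.5])
q=lambda r:r
P=onz(t,(407.6,194.6),.05);print(P,(P-o)@y)
P=onz(c,(270+247/2.857-.3,110+300/2.857-.3),.05);print(P,(P-o)@y)
E
```

```text
0.12 [[251.962 297.746]] [[737.3223 181.1824]]
0.13 [[247.4532 303.1048]] [[745.3254 175.6549]]
0.14 [[242.9109 308.5019]] [[753.2998 170.1467]]
[ 0.5337 -0.4902  0.05  ] -0.13163768186997454
[ 0.4503 -0.2457  0.05  ] 0.126497096628363
```

Request:
step_arm:
  increments:
    - [0, -0.05, 0.2, 0.05]
    - [0, -0.1, 0.5, 0.11]
    - [0, -0.17, 0.5, 0.17]
    - [0, -0.24, 0.5, 0.23]
    - [0, -0.3, 0.5, 0.29]
    - [0, -0.36, 0.5, 0.35]
    - [0, -0.42, 0.5, 0.41]
    - [0, -0.48, 0.5, 0.47]
    - [0, -0.55, 0.5, 0.53]
    - [0, -0.62, 0.5, 0.59]
    - [-0.01, -0.69, 0.5, 0.649]

```text
time: 16.45
ee_pos: [0.453, -0.2399, 0.2409]
tool_rot: [0.999, 0.049, -0.001, -0.001]
contact_force: [-1.1, 0.9, -0.6]
opening: 0.042
grasp_force: 0.0
```

Request:
step_arm:
  increments:
    - [0, -0.05, 0, 0.06]
    - [0, -0.1, 0, 0.12]
    - [0, -0.17, 0, 0.18]
    - [0, -0.24, 0, 0.24]
    - [0, -0.3, 0, 0.3]
    - [0, -0.36, 0, 0.36]
    - [0, -0.42, 0, 0.42]
    - [0, -0.48, 0, 0.48]
    - [0, -0.55, 0, 0.54]
    - [0, -0.62, 0, 0.6]
    - [-0.01, -0.69, 0, 0.648]

```text
time: 17.37
ee_pos: [0.452, -0.295, 0.2408]
tool_rot: [0.767, 0.642, -0.001, -0.002]
contact_force: [0.1, 0.3, 0.2]
opening: 0.0427
grasp_force: 0.0
```

Request:
step_arm:
  increments:
    - [0, -0.05, 0, 0.06]
    - [0, -0.1, 0, 0.12]
    - [0, -0.17, 0, 0.18]
    - [0, -0.24, 0, 0.24]
    - [0, -0.3, 0, 0.3]
    - [0, -0.36, 0, 0.36]
    - [0, -0.42, 0, 0.42]
    - [0, -0.48, 0, 0.48]
    - [0, -0.55, 0, 0.54]
    - [0, -0.62, 0, 0.6]
    - [-0.01, -0.69, 0, 0.648]
    - [-0.01, -0.69, 0, 0.648]
    - [-0.01, -0.69, 0, 0.648]

```text
time: 18.45
ee_pos: [0.4512, -0.3497, 0.2412]
tool_rot: [0.228, 0.974, 0.001, -0.001]
contact_force: [0.2, -0.1, 0.6]
opening: 0.0426
grasp_force: 0.0
```

```bash
python3 - <<'E'
from h import *
s=get_state();print(s["joint_positions"],s["ee_pos"],s["opening"]);q=s["tool_rot"];print("yawy",2*np.arctan2(q[1],q[0])-np.pi/2)
E
```

```text
[-7.58581817e-01  1.32521807e-01  1.25087577e+00 -1.08331015e-04
  1.76121688e+00 -1.86848760e+00] [ 0.45122789 -0.34972363  0.24120738] 0.04256112484446678
yawy 1.1098854385897639
```

Request:
step_arm:
  increments:
    - [0.034, 0.038, 0, 0]
    - [0.034, 0.038, -0.2, 0]
    - [0.034, 0.038, -0.4, 0]
    - [0.034, 0.038, -0.6, 0]
    - [0.034, 0.038, -0.8, 0]
    - [0.034, 0.038, -0.88, 0]
    - [0.034, 0.038, -0.88, 0]

```text
time: 19.03
ee_pos: [0.4539, -0.3448, 0.1703]
tool_rot: [0.227, 0.974, 0.001, -0.002]
contact_force: [-0.4, 0.6, -0.3]
opening: 0.0424
grasp_force: 0.0
```

Request:
step_arm:
  increments:
    - [0, 0, 0, 0]
    - [0, 0, 0, 0]
    - [0, 0, 0, 0]
    - [0, 0, 0, 0]
    - [0, 0, 0, 0]
  jaw: 1
  squeeze: 30

```text
time: 19.45
ee_pos: [0.455, -0.3462, 0.1736]
tool_rot: [0.226, 0.974, -0.0, 0.001]
contact_force: [-0.4, -1.2, -0.1]
opening: 0.0122
grasp_force: 0.3
```

```bash
python3 - <<'E'
from h import *
s=get_state();print(s["ee_pos"],s["opening"],s["contact_force"],s["ft_torque"]);q=s["tool_rot"];y=2*np.arctan2(q[1],q[0])-np.pi/2;print("yawy",y)
p=s["ee_pos"]
C=np.array([.4925,-.3655]); r=.043
b0=y+np.pi/2  # bar end angle
print(b0, C+r*np.array([np.cos(b0),np.sin(b0)]))
for k in range(1,3):
  st=(p[:2] if k==1 else 0)
# rows: two calls of pi/2, 16 rows each, relative to start of call
base=C+r*np.array([np.cos(b0),np.sin(b0)])
for call in range(2):
  th0=b0-call*np.pi/2; rows=[]
  for i in range(1,17):
    d=np.pi/2*i/16; th=th0-d
    v=r*np.array([np.cos(th)-np.cos(th0),np.sin(th)-np.sin(th0)])/.08
    rows.append([round(v[0],3),round(v[1],3),round(-.002228*d/.08,3),round(-d/2,3)])
  print(rows)
E
```

```text
[ 0.45501294 -0.34624061  0.17363391] 0.012209519284517018 [-0.44263943 -1.21726152 -0.0583436 ] [-0.05600035 -0.06910795 -0.01672777]
yawy 1.1138626985559013
2.684659025350798 [ 0.45391139 -0.34652847]
[[np.float64(0.026), np.float64(0.046), -0.003, -0.049], [np.float64(0.056), np.float64(0.09), -0.005, -0.098], [np.float64(0.09), np.float64(0.13), -0.008, -0.147], [np.float64(0.127), np.float64(0.167), -0.011, -0.196], [np.float64(0.169), np.float64(0.199), -0.014, -0.245], [np.float64(0.213), np.float64(0.228), -0.016, -0.295], [np.float64(0.26), np.float64(0.252), -0.019, -0.344], [np.float64(0.309), np.float64(0.272), -0.022, -0.393], [np.float64(0.36), np.float64(0.286), -0.025, -0.442], [np.float64(0.412), np.float64(0.296), -0.027, -0.491], [np.float64(0.464), np.float64(0.3), -0.03, -0.54], [np.float64(0.517), np.float64(0.299), -0.033, -0.589], [np.float64(0.569), np.float64(0.293), -0.036, -0.638], [np.float64(0.621), np.float64(0.282), -0.038, -0.687], [np.float64(0.671), np.float64(0.266), -0.041, -0.736], [np.float64(0.72), np.float64(0.245), -0.044, -0.785]]
[[np.float
[... 192 characters left out ...]
.127), -0.011, -0.196], [np.float64(0.199), np.float64(-0.169), -0.014, -0.245], [np.float64(0.228), np.float64(-0.213), -0.016, -0.295], [np.float64(0.252), np.float64(-0.26), -0.019, -0.344], [np.float64(0.272), np.float64(-0.309), -0.022, -0.393], [np.float64(0.286), np.float64(-0.36), -0.025, -0.442], [np.float64(0.296), np.float64(-0.412), -0.027, -0.491], [np.float64(0.3), np.float64(-0.464), -0.03, -0.54], [np.float64(0.299), np.float64(-0.517), -0.033, -0.589], [np.float64(0.293), np.float64(-0.569), -0.036, -0.638], [np.float64(0.282), np.float64(-0.621), -0.038, -0.687], [np.float64(0.266), np.float64(-0.671), -0.041, -0.736], [np.float64(0.245), np.float64(-0.72), -0.044, -0.785]]
```

Request:
step_arm:
  increments:
    - [0, 0, 0, 0]
    - [0, 0, 0, 0]
    - [0.026, 0.046, -0.003, -0.049]
    - [0.056, 0.09, -0.005, -0.098]
    - [0.09, 0.13, -0.008, -0.147]
    - [0.127, 0.167, -0.011, -0.196]
    - [0.169, 0.199, -0.014, -0.245]
    - [0.213, 0.228, -0.016, -0.295]
    - [0.26, 0.252, -0.019, -0.344]
    - [0.309, 0.272, -0.022, -0.393]
    - [0.36, 0.286, -0.025, -0.442]
    - [0.412, 0.296, -0.027, -0.491]
    - [0.464, 0.3, -0.03, -0.54]
    - [0.517, 0.299, -0.033, -0.589]
    - [0.569, 0.293, -0.036, -0.638]
    - [0.621, 0.282, -0.038, -0.687]
    - [0.671, 0.266, -0.041, -0.736]
    - [0.72, 0.245, -0.044, -0.785]

```text
time: 20.95
ee_pos: [0.5108, -0.3266, 0.1701]
tool_rot: [0.85, 0.527, -0.002, -0.001]
contact_force: [-4.7, 0.9, 4.8]
opening: 0.0109
grasp_force: 30.1
```

```bash
cat >st.py <<'E'
from h import *
s=get_state();q=s["tool_rot"];y=2*np.arctan2(q[1],q[0])-np.pi/2;p=s["ee_pos"]
d=p[:2]-[.4925,-.3655];r=np.hypot(*d);a=np.arctan2(d[1],d[0]);f=s["contact_force"]
print("t",s["time"],"pos",p.round(4),"open",round(s["opening"],4),"grasp",s["grasp_force"],"yaw",round(y,3),"posang",round(a,3),"r",round(r,4),"Frad",(f[:2]@d/r).round(2),"Ftan(ccw+)",((d[0]*f[1]-d[1]*f[0])/r).round(2),"Fz",f[2].round(2),"M",s["ft_torque"].round(3),"q",s["joint_positions"].round(2))
E
python3 st.py
```

```text
t 20.95 pos [ 0.5108 -0.3266  0.1701] open 0.0109 grasp 30.08722096681595 yaw -0.461 posang 1.132 r 0.043 Frad -1.14 Ftan(ccw+) 4.66 Fz 4.84 M [0.024 1.02  0.107] q [-0.66  0.22  1.29 -0.    1.63 -0.2 ]
```

Request:
step_arm:
  increments:
    - [0.046, -0.026, -0.003, -0.049]
    - [0.09, -0.056, -0.005, -0.098]
    - [0.13, -0.09, -0.008, -0.147]
    - [0.167, -0.127, -0.011, -0.196]
    - [0.199, -0.169, -0.014, -0.245]
    - [0.228, -0.213, -0.016, -0.295]
    - [0.252, -0.26, -0.019, -0.344]
    - [0.272, -0.309, -0.022, -0.393]
    - [0.286, -0.36, -0.025, -0.442]
    - [0.296, -0.412, -0.027, -0.491]
    - [0.3, -0.464, -0.03, -0.54]
    - [0.299, -0.517, -0.033, -0.589]
    - [0.293, -0.569, -0.036, -0.638]
    - [0.282, -0.621, -0.038, -0.687]
    - [0.266, -0.671, -0.041, -0.736]
    - [0.245, -0.72, -0.044, -0.785]
    - [0.245, -0.72, -0.044, -0.785]

```text
time: 22.37
ee_pos: [0.5309, -0.3828, 0.1665]
tool_rot: [0.974, -0.227, -0.001, -0.001]
contact_force: [-3.1, 4.4, 4.4]
opening: 0.0111
grasp_force: 30.0
```

```bash
python3 st.py
```

```text
t 22.3667 pos [ 0.5309 -0.3828  0.1665] open 0.0111 grasp 30.01883178949356 yaw -2.029 posang -0.425 r 0.0421 Frad -4.65 Ftan(ccw+) 2.7 Fz 4.43 M [0.677 0.726 0.057] q [-0.71  0.33  1.16  0.    1.66  1.32]
```

Request:
step_arm:
  increments:
    - [0, 0, 0, 0]
    - [0, 0, 0, 0]
    - [0, 0, 0, 0]
    - [0, 0, 0.2, 0]
    - [0, 0, 0.45, 0]
    - [0, 0, 0.625, 0]
    - [-0.03, 0.02, 0.625, 0.05]
    - [-0.08, 0.04, 0.625, 0.11]
    - [-0.13, 0.06, 0.625, 0.17]
    - [-0.17, 0.08, 0.625, 0.23]
    - [-0.21, 0.1, 0.625, 0.29]
    - [-0.25, 0.12, 0.625, 0.35]
    - [-0.29, 0.14, 0.625, 0.41]
    - [-0.33, 0.16, 0.625, 0.47]
    - [-0.37, 0.18, 0.625, 0.53]
    - [-0.41, 0.2, 0.625, 0.59]
    - [-0.45, 0.22, 0.625, 0.65]
    - [-0.48, 0.235, 0.625, 0.71]
    - [-0.48, 0.235, 0.625, 0.77]
  jaw: 0.1

```text
time: 23.95
ee_pos: [0.4933, -0.3651, 0.2154]
tool_rot: [0.855, 0.519, -0.0, -0.0]
contact_force: [0.1, 0.1, 0.4]
opening: 0.0425
grasp_force: 0.0
```

Request:
step_arm:
  increments:
    - [-0.03, 0.02, 0, 0.06]
    - [-0.08, 0.04, 0, 0.12]
    - [-0.13, 0.06, 0, 0.18]
    - [-0.17, 0.08, 0, 0.24]
    - [-0.21, 0.1, 0, 0.3]
    - [-0.25, 0.12, 0, 0.36]
    - [-0.29, 0.14, 0, 0.42]
    - [-0.33, 0.16, 0, 0.48]
    - [-0.37, 0.18, 0, 0.54]
    - [-0.41, 0.2, 0, 0.6]
    - [-0.45, 0.22, 0, 0.66]
    - [-0.48, 0.235, 0, 0.72]
    - [-0.485, 0.24, 0, 0.78]
    - [-0.485, 0.24, 0, 0.8]
    - [-0.485, 0.24, 0, 0.8]
    - [-0.485, 0.24, 0, 0.8]

```text
time: 25.28
ee_pos: [0.4548, -0.346, 0.2154]
tool_rot: [0.227, 0.974, 0.0, -0.0]
contact_force: [-0.5, 0.4, 0.1]
opening: 0.042
grasp_force: 0.0
```

```bash
python3 st.py; python3 - <<'E'
from h import *
t=cam("top")
a=cv2.resize(t["frame"][150:250,320:420],(600,600),interpolation=cv2.INTER_CUBIC);cv2.imwrite("pics/m5.png",a)
E
```

```text
t 25.2833 pos [ 0.4548 -0.346   0.2154] open 0.042 grasp 0.0 yaw 1.113 posang 2.665 r 0.0425 Frad 0.61 Ftan(ccw+) -0.14 Fz 0.11 M [-0.024 -0.109  0.034] q [-0.75  0.13  1.3   0.    1.71 -1.86]
```

View pics/m5.png

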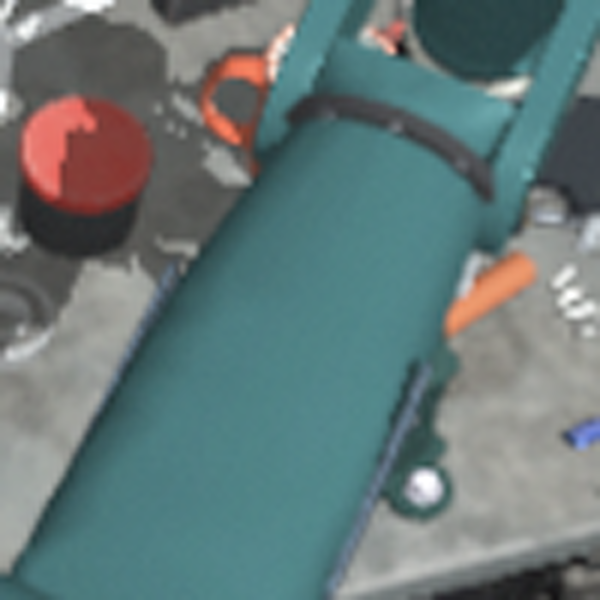

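The forearm hides the T-bar; the tube's far end is unmoved at (528,268).

Request:
step_arm:
  increments:
    - [0, 0, -0.2, 0]
    - [0, 0, -0.4, 0]
    - [0, 0, -0.6, 0]
    - [0, 0, -0.625, 0]
    - [0, 0, -0.625, 0]

```text
time: 25.75
ee_pos: [0.4541, -0.3454, 0.1642]
tool_rot: [0.227, 0.974, 0.001, -0.001]
contact_force: [0.9, -0.5, 0.4]
opening: 0.0423
grasp_force: 0.0
```

Request:
step_arm:
  increments:
    - [0, 0, 0, 0]
    - [0, 0, 0, 0]
    - [0, 0, 0, 0]
    - [0, 0, 0, 0]
    - [0, 0, 0, 0]
    - [0, 0, 0, 0]
  jaw: 1

```text
time: 26.25
ee_pos: [0.4548, -0.3466, 0.1665]
tool_rot: [0.226, 0.974, -0.001, 0.001]
contact_force: [-1.1, 0.0, 1.9]
opening: 0.011
grasp_force: 30.0
```

```bash
python3 st.py
```

```text
t 26.25 pos [ 0.4548 -0.3466  0.1665] open 0.011 grasp 29.998219907283783 yaw 1.114 posang 2.677 r 0.0422 Frad 1.02 Ftan(ccw+) 0.46 Fz 1.93 M [-0.139 -0.004  0.054] q [-0.75  0.15  1.38 -0.    1.61 -1.86]
```

Request:
step_arm:
  increments:
    - [0.026, 0.046, -0.003, -0.049]
    - [0.056, 0.09, -0.005, -0.098]
    - [0.09, 0.13, -0.008, -0.147]
    - [0.127, 0.167, -0.011, -0.196]
    - [0.169, 0.199, -0.014, -0.245]
    - [0.213, 0.228, -0.016, -0.295]
    - [0.26, 0.252, -0.019, -0.344]
    - [0.309, 0.272, -0.022, -0.393]
    - [0.36, 0.286, -0.025, -0.442]
    - [0.412, 0.296, -0.027, -0.491]
    - [0.464, 0.3, -0.03, -0.54]
    - [0.517, 0.299, -0.033, -0.589]
    - [0.569, 0.293, -0.036, -0.638]
    - [0.621, 0.282, -0.038, -0.687]
    - [0.671, 0.266, -0.041, -0.736]
    - [0.72, 0.245, -0.044, -0.785]

```text
time: 27.58
ee_pos: [0.5107, -0.3265, 0.1629]
tool_rot: [0.85, 0.527, -0.002, -0.001]
contact_force: [-6.1, 0.0, 3.7]
opening: 0.0109
grasp_force: 30.1
```

```bash
python3 st.py
```

```text
t 27.5833 pos [ 0.5107 -0.3265  0.1629] open 0.0109 grasp 30.072285532951355 yaw -0.461 posang 1.134 r 0.043 Frad -2.57 Ftan(ccw+) 5.57 Fz 3.68 M [-0.005  0.973  0.074] q [-0.66  0.23  1.3  -0.    1.62 -0.2 ]
```

Request:
step_arm:
  increments:
    - [0.046, -0.026, -0.003, -0.049]
    - [0.09, -0.056, -0.005, -0.098]
    - [0.13, -0.09, -0.008, -0.147]
    - [0.167, -0.127, -0.011, -0.196]
    - [0.199, -0.169, -0.014, -0.245]
    - [0.228, -0.213, -0.016, -0.295]
    - [0.252, -0.26, -0.019, -0.344]

```text
time: 28.17
ee_pos: [0.5309, -0.3465, 0.1614]
tool_rot: [0.978, 0.209, -0.002, -0.001]
contact_force: [-5.2, 1.6, 4.8]
opening: 0.0112
grasp_force: 30.1
```

```bash
python3 st.py
```

```text
t 28.1667 pos [ 0.5309 -0.3465  0.1614] open 0.0112 grasp 30.069271624088287 yaw -1.149 posang 0.459 r 0.0428 Frad -3.94 Ftan(ccw+) 3.7 Fz 4.76 M [0.429 1.084 0.157] q [-0.67  0.29  1.22 -0.    1.63  0.48]
```

Request:
step_arm:
  increments:
    - [0.02, -0.049, -0.003, -0.049]
    - [0.034, -0.1, -0.006, -0.098]
    - [0.044, -0.152, -0.008, -0.147]

```text
time: 28.42
ee_pos: [0.5345, -0.3579, 0.1608]
tool_rot: [0.998, 0.064, -0.002, -0.002]
contact_force: [-5.1, 5.1, 4.7]
opening: 0.0109
grasp_force: 30.2
```

```bash
echo 'print("T",((d[0]*f[1]-d[1]*f[0])+s["ft_torque"][2]).round(3))' >>st.py; python3 st.py
```

```text
t 28.4167 pos [ 0.5345 -0.3579  0.1608] open 0.0109 grasp 30.180091559886932 yaw -1.442 posang 0.178 r 0.0426 Frad -4.15 Ftan(ccw+) 5.96 Fz 4.73 M [0.878 1.013 0.252] q [-0.68  0.31  1.2   0.    1.64  0.76]
T 0.506
```

Request:
step_arm:
  increments:
    - [0.002, -0.026, -0.0015, -0.025]
    - [0.004, -0.052, -0.003, -0.049]

```text
time: 28.58
ee_pos: [0.5349, -0.3616, 0.1606]
tool_rot: [1.0, 0.017, -0.002, -0.002]
contact_force: [-4.7, 5.7, 5.9]
opening: 0.011
grasp_force: 30.3
```

```bash
python3 st.py
```

```text
t 28.5833 pos [ 0.5349 -0.3616  0.1606] open 0.011 grasp 30.31359225511551 yaw -1.537 posang 0.092 r 0.0426 Frad -4.16 Ftan(ccw+) 6.13 Fz 5.88 M [1.057 1.005 0.283] q [-0.68  0.32  1.19  0.    1.64  0.85]
T 0.543
```

Request:
step_arm:
  increments:
    - [0, -0.013, -0.001, -0.0125]
    - [0, -0.026, -0.0015, -0.025]

```text
time: 28.75
ee_pos: [0.535, -0.3634, 0.1606]
tool_rot: [1.0, -0.007, -0.002, -0.002]
contact_force: [-4.6, 5.9, 5.2]
opening: 0.0108
grasp_force: 30.4
```

```bash
python3 st.py
```

```text
t 28.75 pos [ 0.535  -0.3634  0.1606] open 0.0108 grasp 30.440864861011505 yaw -1.586 posang 0.051 r 0.0425 Frad -4.31 Ftan(ccw+) 6.17 Fz 5.17 M [1.104 0.856 0.297] q [-0.69  0.32  1.19  0.    1.64  0.9 ]
T 0.559
```

Request:
step_arm:
  increments:
    - [0, 0, 0, 0]
    - [0, 0, 0, 0]
    - [0, 0, 0, 0]
    - [0, 0, 0, 0]
    - [0, 0, 0.2, 0]
    - [0, 0, 0.5, 0]
    - [0, 0, 0.8, 0]
    - [0, 0, 1, 0]
  jaw: 0.1

```text
time: 29.42
ee_pos: [0.5368, -0.3661, 0.242]
tool_rot: [1.0, -0.008, 0.001, 0.001]
contact_force: [0.5, -1.3, 0.5]
opening: 0.0425
grasp_force: 0.0
```

Request:
step_arm:
  increments:
    - [-0.2, 0.2, 0.1, 0]
    - [-0.5, 0.5, 0.2, 0]
    - [-0.8, 0.8, 0.2, 0]
    - [-1, 1, 0.2, 0]

```text
time: 29.75
ee_pos: [0.4552, -0.2844, 0.2567]
tool_rot: [1.0, -0.008, 0.001, 0.0]
contact_force: [0.8, 0.0, 0.9]
opening: 0.0424
grasp_force: 0.0
```

Request:
step_arm:
  increments:
    - [-0.2, 0.2, 0, 0]
    - [-0.5, 0.5, 0, 0]
    - [-0.8, 0.8, 0, 0]
    - [-1, 1, 0, 0]
    - [-1, 1, 0, 0]

```text
time: 30.17
ee_pos: [0.3744, -0.2034, 0.2568]
tool_rot: [1.0, -0.007, 0.001, 0.0]
contact_force: [-0.2, -0.7, 0.6]
opening: 0.0421
grasp_force: 0.0
```

Request:
step_arm:
  increments:
    - [-0.2, 0.3, 0, 0]
    - [-0.2, 0.6, 0, 0]
    - [-0.2, 1, 0, 0]
    - [-0.2, 1, 0, 0]
    - [-0.2, 1, 0, 0]

```text
time: 30.58
ee_pos: [0.3609, -0.1252, 0.256]
tool_rot: [1.0, -0.006, 0.001, 0.001]
contact_force: [-0.6, -0.2, -0.6]
opening: 0.0422
grasp_force: 0.0
```

```bash
python3 st.py;  python3 - <<'E'
from h import *
c=cam("scene");t=cam("top")
a=cv2.resize(c["frame"][100:240,290:430],(400,400),interpolation=cv2.INTER_CUBIC)
b=cv2.resize(t["frame"][150:250,320:420],(400,400),interpolation=cv2.INTER_CUBIC)
cv2.imwrite("pics/m6.png",np.hstack([a,b]))
E
```

```text
t 30.5833 pos [ 0.3609 -0.1252  0.256 ] open 0.0422 grasp 0.0 yaw -1.583 posang 2.072 r 0.2739 Frad 0.13 Ftan(ccw+) 0.59 Fz -0.55 M [ 0.022 -0.004  0.021] q [-0.48 -0.3   1.62 -0.    1.82  1.1 ]
T 0.182
```

View pics/m6.png

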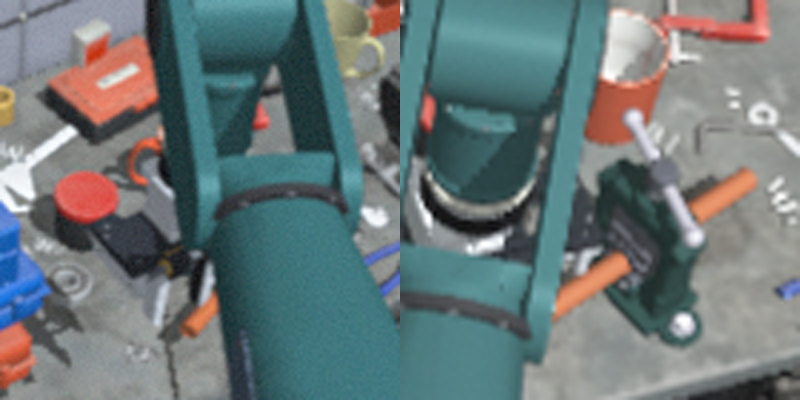

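The tube is in place, far end still at (752,180). The T-bar now runs from (634,118) to (692,234), with its hub lower, at about (664,174).

```bash
python3 - <<'E'
from h import *
np.set_printoptions(precision=4,suppress=True)
t=pickle.load(open("top.pkl","rb"))
g=lambda x,y:(320+(x-400)/4-.4,150+y/4-.4)
for z in(.164,.168,.172):
  a,b=onz(t,g(634,118),z),onz(t,g(692,234),z);print(z,(a+b)/2,np.linalg.norm(a-b),np.arctan2(*(a-b)[1::-1]))
E
```

```text
0.164 [ 0.4959 -0.3671  0.164 ] 0.12182771377578956 0.027863086692749214
0.168 [ 0.4937 -0.3654  0.168 ] 0.12149138654967069 0.027863086692748937
0.172 [ 0.4914 -0.3638  0.172 ] 0.1211550593235518 0.027863086692748656
```

```bash
python3 -c "
from bench import *
print(finish_job())"
```

```text
the job is handed in; nothing more can be done
None
```

The copper tube is clamped in the vice, centred to within about 3 mm each side, and I handed the job in at about 31 s of the 70 s. The T-bar went down about 5.8 rad in two half-turn grips, and I stopped at an estimated grip of 90–130 N judged from the turning torque; the gripper is clear, and I never touched the mug, tub or tape measure.

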